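# Roll a core vial into the dry case and latch its door

### The arm

A 7-joint arm with a two-finger parallel gripper is mounted at the origin on the work surface. World frame = base frame: x ahead of the robot, y to its left, z up, the work surface at z = 0. Lengths are in m, angles in rad, forces in N, time in s.
With the tool pointing down it reaches from about 0.4 to 0.9 m from the base axis. Payload 5.6 kg.
Tool frame: the origin (TCP) lies midway between the tips of the shut fingers; the grasp point (between the pads) lies 19 mm behind it (r.grip_depth is the distance from the TCP to the grasp point, in m); z points along the fingers, x is the direction in which the jaws open and shut, and the axes are right-handed (so a half turn about z gives the same grasp; the last joint's range is limited). The gripper opens to 92 mm and grips with 3 to 60 N. Pads are 20 mm wide; open, the fingers measure 128 mm over their backs; the gripper's body (75 mm by 189 mm) begins 69 mm behind the grasp point.
Start: joints at [-1.348, 0.468, -0.012, 1.603, 0.006, 1.071, -0.056], TCP at [0.171, 0.627, 0.215] pointing down, gripper open.
Joint ranges: [-2.53, 2.53], [-0.31, 2.02], [-1.57, 1.55], [0.28, 2.44], [-1.29, 4.43], [0.15, 1.84], [-2.92, 2.92]. Speed limits (rad/s): [2.57, 2.57, 3.14, 3.14, 3.14, 3.14, 3.14].

### API

Orientations are given as [roll, pitch, yaw] about the fixed x, y, z axes, in that order (R = Rz(yaw) Ry(pitch) Rx(roll)).
In Python, from rig import r gives the robot as it stands. The module is installed in compiled form; this text tells all that it offers.
- The arm moves only by the tool send_rows, never from a script. Its arguments are lists of equal length, an entry for each row: "translation": the shift along the tool's x, y, z in m, a list of three; "rot": the turn, a rotation vector about the tool's x, y, z in rad, a list of three. A call has 1 to 5 rows; each row is the pose to reach, as a shift and turn from the pose measured when the call began, along the tool's axes at that moment; what a row does not reach only later rows make up. A row lasts 1/12 s, in which the tool goes at most 41.7 mm and 7.16 degrees, less where a joint would pass 70% of its speed; a pose out of reach is approached as far as the arm can. A call with a gripper value outside its range is refused whole. "grip" is the closure, from -1 (fully open) to 1 (shut), set as the call begins (left out, the last holds). The fingers move at their own pace and stop on an object; "squeeze" is the grip in N (left out, the last holds). Time passes only in rows, so rows that repeat a pose let the fingers close. It gives the time, the measured TCP pose, the force and the opening at its end, in the units of the state.
- r.state(): the state, without advancing time (a new reading comes with each control period).
- r.camera(name): name is "side" or "top" or "wrist"; returns (picture, depth): 400x640x3 uint8, blue, green, red; 400x640 float32, m along the optical axis (not along the pixel's ray), 0 where there is no reading.
- r.camera_model(name): a dict with "camera_matrix" (3x3 intrinsics, pixels), "R" (3x3) and "t" (3): a world point X has camera coordinates R X + t. Camera axes: x right, y down, z forward; pixel columns grow to the right and rows downward; lengths in m; the calibration is good to about 2 mm. A picture is of the moment at which its call begins: read the wrist's pose just before it. camera_model takes no time and is no camera call; for the wrist camera it gives the pose at the moment of the call.
- r.close_job(): hands the job in, once; it reports no verdict.
The state is a dict: "clock": time; "joint_positions": joint angles; "qvel": joint speeds; "tau": joint torques, N m; "eef_pos": TCP position; "eef_rot": TCP orientation; "ft_force": force on the tool from outside, world axes, zero at the start; "ft_torque": the same for the moment, N m; "opening": opening from 0.0 (shut) to 1.0 (fully open).
Only numpy, scipy, OpenCV 4.12 (cv2) and the standard library are available. Lean on these libraries where they do the work, as an engineer would, in place of code of your own. Each camera call takes 0.05 s, during which the arm holds its last target. There are 200 camera calls.

### The job

The capped glass vial lying on its side on the granite slab has to go back into dry storage: roll it gently over the sill into the low clear case until it lies inside, then push the case's door shut against its gasket until the catch holds it. Do not let the vial roll off the slab, never send it off at speed, and leave the other things on the slab where they are.

Things in the scene. Friction and masses are not known exactly. Their poses are not given: they have to be found in the camera images.
- vial: The vial to put away, the only one lying on its side: smooth glass cylinder 44 mm in diameter, 110 mm long, grey rock core inside, black cap of the same diameter on its +y end; about 0.25 kg. It rolls freely and is slippery (friction about 0.4). Origin at its middle, on its axis, 22 mm above the slab; its y axis runs along the vial and stays level, x and z turn as it rolls.
- case: Fixed low case, clear walls and roof, aluminium edges, 204 mm wide (y), 125 deep (x), 87 high, on the granite slab. Origin on the slab's top, middle of the doorway's front plane; x points into the case, y to the hinge side, z up. Doorway y from -82 (rubber strip) to +94 mm, open up to the roof's underside 80 mm above the slab; the roof begins at x = 0. Back wall's inner face at x = 119 mm.
- sill (a point): Middle of the crest of the sill, 7 mm above the slab in the doorway's front plane (case x = 0). The sill, 190 mm wide, slopes up to it from the slab at case x = -36 mm; behind it the floor slopes gently down to the back wall. A vial whose middle has passed the crest rolls on to the back by itself; one let go on the sill rolls back out.
- hinge (a point): Point on the door's vertical hinge axis, 80 mm above the slab; in the case's frame at x = -10, y = +95 mm. The door panel, clear with aluminium edges, 6 mm thick and centred on the axis, reaches from 5 to 183 mm from it and from 10 to 80 mm above the slab. Shut, it runs to -y of the case across the doorway.
- catch (a point): Middle of the dark catch block fixed at the case's right front corner, by the shut door's free edge: 30 mm in x, 18 in y, 34 high, its middle 45 mm above the slab. Its spring roller snaps over the door's edge and holds the door.
- door (a joint): Angle of the case's upright door: 0 shut (hard stop), growing as its free edge swings towards -x of the case, limit 1.9; it starts wide open. It swings lightly and stays where left. Over the last 0.08 rad gasket and roller resist, 10 to 15 N at the free edge, until the catch snaps over at 0.04 to 0.025 rad and holds the door at 0.01 to 0.02 rad. Let go before that, it springs back ajar.
- spare_vial: A like vial standing upright, 110 mm high, to the right of the case, to be left alone. Origin at the centre of its underside.
- weight: Chrome calibration weight with lifting knob, 52 mm in diameter, 75 mm high, right of the work area, to be left alone. Origin at the centre of its underside.
- crucible: Fire clay crucible, 72 mm across the rim, 80 mm high, at the left, to be left alone. Origin at the centre of its underside.
- crucible2: A like fire clay crucible at the right, to be left alone. Origin at the centre of its underside.
- pan: Spare stainless weighing pan, a shallow dish 90 mm across and 12 mm high, left of the case, to be left alone. Origin at the centre of its underside.

How it is judged:
By the outcome, as a careful person would: the job done as asked, in the order asked, and still so for the second after the job is handed in, with the robot touching nothing.
It also fails if it takes over 70 s, if anything falls off the work surface, if the arm or the gripper's body presses on something with over 40 N, if the wrist force passes 120 N, or if a joint passes its speed limit or range.

## Working session

There is one attempt and no reset: what is moved stays moved. The work goes in short steps, Python scripts to look and compute and a tool call to move; the robot and the scene stay as the last step left them, time stands still between calls to the robot, and variables do not carry over. Pictures are saved under pics/ and viewed, about 8 in all and at most 12, crops included, and the job is handed in when it is done.

Besides the shell and the picture viewer there is one more tool, called after "Request:" as a command line: name --argument value ..., lists and objects as JSON in quotes. send_rows: Moves the arm, as the interface text tells. Its arguments: {"type":"object","properties":{"translation":{"type":"array"},"rot":{"type":"array"},"grip":{"type":"number"},"squeeze":{"type":"number"}},"required":["translation","rot"]}

```bash
mkdir -p pics
cat > h.py <<'E'
import numpy as np,cv2
from rig import r
def px(name,u,v,z=None,d=None):
    m=r.camera_model(name);K=m["camera_matrix"];R=np.array(m["R"]);t=np.array(m["t"])
    ray=R.T@np.linalg.inv(K)@np.array([u,v,1.]);c=-R.T@t
    return c+ray*((z-c[2])/ray[2] if z is not None else d)
def proj(name,X):
    m=r.camera_model(name);p=np.array(m["camera_matrix"])@(np.array(m["R"])@np.array(X)+m["t"]);return p[:2]/p[2]
E
python3 - <<'E'
from h import *
s=r.state();print({k:np.round(v,3) for k,v in s.items()})
for n in("top","side"):
    p,d=r.camera(n);cv2.imwrite(f"pics/{n}0.png",p);np.save(f"pics/{n}0.npy",d)
    m=r.camera_model(n);print(n,np.round(m["camera_matrix"],1).tolist(),np.round(-np.array(m["R"]).T@m["t"],3))
E
```

```text
{'clock': np.float64(0.0), 'joint_positions': array([-1.348,  0.468, -0.012,  1.604,  0.006,  1.071, -0.056]), 'qvel': array([-0.002, -0.   ,  0.002, -0.   , -0.001, -0.   , -0.001]), 'tau': array([-0.0000e+00, -5.2056e+01, -1.3000e-02, -2.4376e+01, -5.7000e-02,
        1.7000e-02,  0.0000e+00]), 'eef_pos': array([0.171, 0.627, 0.214]), 'eef_rot': array([3.141e+00, 2.000e-03, 1.305e+00]), 'ft_force': array([0.026, 0.015, 0.132]), 'ft_torque': array([-0.028,  0.009,  0.039]), 'opening': np.float64(1.0)}
top [[488.8, 0.0, 315.3], [0.0, 488.8, 203.9], [0.0, 0.0, 1.0]] [ 0.255 -0.027  1.631]
side [[469.0, 0.0, 313.1], [0.0, 469.0, 199.7], [0.0, 0.0, 1.0]] [-0.166 -0.726  0.942]
```

View pics/top0.png

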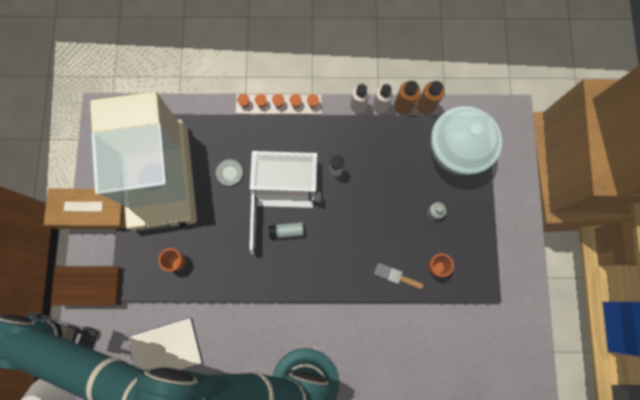

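View pics/side0.png

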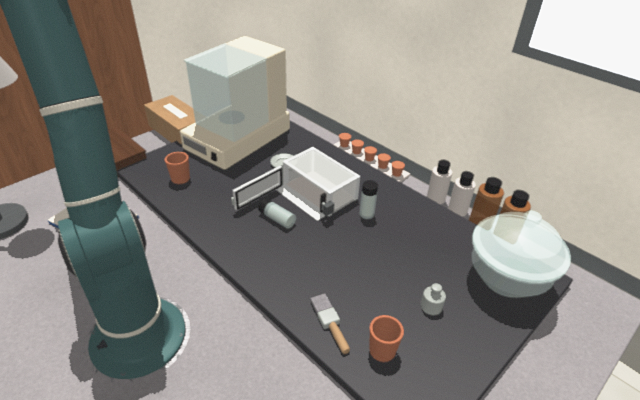

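The top view has +x up and +y left. It shows the case at u 250–318, v 152–207, the open door at u≈253, v 195–252, and the vial at (287,231) with its cap to the left. I'll enlarge it for measuring.

Run:
```python
from h import *
p=cv2.imread("pics/top0.png");c=p[140:265,205:365];cv2.imwrite("pics/c1.png",cv2.resize(c,None,fx=5,fy=4.8,interpolation=cv2.INTER_CUBIC) if 0 else cv2.resize(c,(768,600),interpolation=cv2.INTER_CUBIC))
d=np.load("pics/top0.npy")
for u,v in[(287,231),(220,260),(290,260),(284,175),(253,230),(315,200),(228,173),(337,165)]: print(u,v,px("top",u,v,d=d[v,u]).round(3))
```

```text
287 231 [0.475 0.059 0.072]
220 260 [0.385 0.278 0.029]
290 260 [0.386 0.05  0.022]
284 175 [0.651 0.068 0.11 ]
253 230 [0.472 0.163 0.112]
315 200 [ 0.586 -0.031  0.03 ]
228 173 [0.678 0.263 0.029]
337 165 [ 0.678 -0.101  0.134]
```

View pics/c1.png

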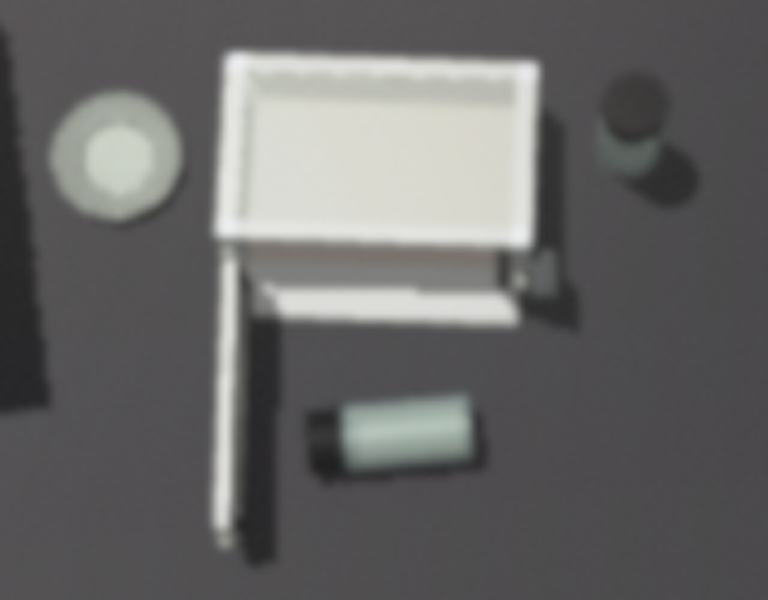

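Run:
```python
from h import *
zs=.025
def c(x,y,z): return px("top",205+x/4.8-.4,140+y/4.8-.4,z=z)
q={}
for n,x,y,z in[("FL",218,238,.087),("FR",530,245,.087),("BL",225,53,.087),("BR",540,63,.087),("hinge",231,248,.08),("free",223,532,.08),("vL",308,444,.022),("vR",473,431,.022),("sillcrestR",500,290,.007),("sillL",262,290,.007),("pan",118,157,.01),("spare",635,105,.11),("catch",543,272,.062)]:
    q[n]=c(x,y,z+zs);print(n,q[n].round(4))
L=lambda a,b:np.linalg.norm(q[a]-q[b])
print("W",L("FL","FR"),L("BL","BR"),"D",L("FL","BL"),L("FR","BR"),"door",L("hinge","free"),"vial",L("vL","vR"))
ax=q["FL"]-q["FR"];print("case y dir yaw",np.arctan2(-ax[0],ax[1]))
ax=q["vL"]-q["vR"];print("vial yaw",np.arctan2(-ax[0],ax[1]), (q["vL"]+q["vR"])/2)
ax=q["hinge"]-q["free"];print("door yaw",np.arctan2(ax[1],ax[0]))
d=np.load("pics/top0.npy")
# slab height, vial top
print([px("top",u,v,d=d[v,u])[2].round(3) for u,v in[(300,270),(340,270),(340,240),(230,230),(380,200),(300,216)]])
```

```text
FL [0.6032 0.1759 0.112 ]
FR [ 0.5991 -0.0312  0.112 ]
BL [0.7311 0.1748 0.112 ]
BR [ 0.7249 -0.0376  0.112 ]
hinge [0.598 0.168 0.105]
free [0.4086 0.1681 0.105 ]
vL [0.4745 0.1193 0.047 ]
vR [0.4838 0.0072 0.047 ]
sillcrestR [ 0.585  -0.0106  0.032 ]
sillL [0.5845 0.155  0.032 ]
pan [0.6789 0.258  0.035 ]
spare [ 0.689  -0.1003  0.135 ]
catch [ 0.5861 -0.04    0.087 ]
W 0.20714251362764344 0.21252736538457373 D 0.12795235767310986 0.1259404318348705 door 0.18932712110991634 vial 0.11256453502712396
case y dir yaw -0.019735120954538353
vial yaw 0.08230006643118427 [0.47916915 0.06325112 0.047     ]
door yaw -0.0002618115708138485
[np.float64(0.035), np.float64(0.036), np.float64(0.029), np.float64(0.03), np.float64(0.027), np.float64(0.027)]
```

Request:
send_rows --translation '[[-0.484,0.374,0],[-0.484,0.374,0],[-0.484,0.374,0],[-0.484,0.374,0],[-0.484,0.374,0]]' --rot '[[0,0,-0.1],[0,0,-0.2],[0,0,-0.266],[0,0,-0.266],[0,0,-0.266]]' --grip 0

```text
clock: 0.52
eef_pos: [0.2506, 0.4324, 0.2141]
eef_rot: [-3.141, 0.002, 1.571]
ft_force: [0.6, 0.9, 0.6]
opening: 0.658
```

Axes now: tool x = +y, tool y = +x, tool z = down.

Request:
send_rows --translation '[[-0.37,0.15,0],[-0.37,0.15,0],[-0.37,0.15,0],[-0.37,0.15,0],[-0.37,0.15,0]]' --rot '[[0,0,0],[0,0,0],[0,0,0],[0,0,0],[0,0,0]]'

```text
clock: 0.93
eef_pos: [0.3285, 0.2394, 0.2147]
eef_rot: [-3.141, 0.002, 1.572]
ft_force: [0.4, 0.6, 0.3]
opening: 0.499
```

Request:
send_rows --translation '[[-0.18,0.073,0],[-0.18,0.073,0],[-0.18,0.073,0],[-0.18,0.073,0],[-0.18,0.073,0]]' --rot '[[0,0,0],[0,0,0],[0,0,0],[0,0,0],[0,0,0]]'

```text
clock: 1.35
eef_pos: [0.4022, 0.056, 0.2151]
eef_rot: [-3.141, 0.002, 1.569]
ft_force: [0.3, 0.5, 0.6]
opening: 0.501
```

Run:
```python
from h import *
s=r.state();print(s["eef_pos"].round(4),s["eef_rot"].round(3),s["opening"],s["clock"])
m=r.camera_model("wrist");print(np.round(m["camera_matrix"],1).tolist(),np.round(m["R"],2).tolist(),(-np.array(m["R"]).T@m["t"]).round(3))
p,d=r.camera("wrist");cv2.imwrite("pics/w1.png",p);np.save("pics/w1.npy",d)
```

```text
[0.4022 0.056  0.2151] [-3.141e+00  2.000e-03  1.569e+00] 0.5008780393252286 1.35
[[287.3, 0.0, 320.9], [0.0, 287.3, 194.6], [0.0, 0.0, 1.0]] [[0.0, 1.0, -0.0], [0.97, -0.0, 0.24], [0.24, -0.0, -0.97]] [0.334 0.056 0.387]
```

View pics/w1.png

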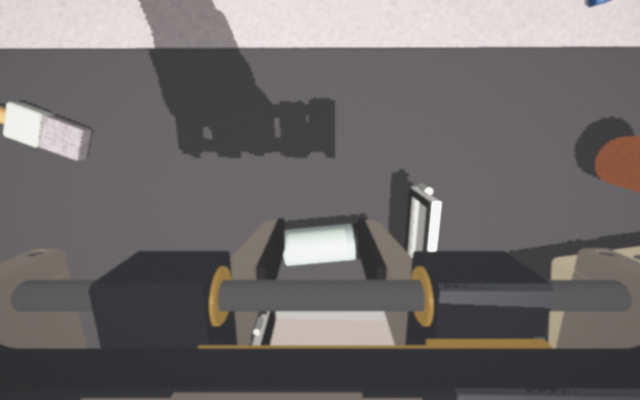

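The wrist view has image right = +y and down = +x. The vial is between the fingers at (320,245), and the door's free edge is at (425,190).

Run:
```python
from h import *
d=np.load("pics/w1.npy")
print("slab",[px("wrist",u,v,d=d[v,u]).round(4) for u,v in[(320,190),(360,130),(480,150),(140,200)]])
for u in(295,320,345):
  print(u,[px("wrist",u,v,d=d[v,u]).round(4).tolist() for v in range(222,270,5)])
print("free",px("wrist",430,192,z=.105).round(4))
```

```text
slab [array([0.4186, 0.05  , 0.0312]), array([0.3445, 0.0989, 0.0314]), array([0.3695, 0.246 , 0.0323]), array([ 0.4298, -0.1805,  0.0323])]
295 [[0.461, 0.0171, 0.0319], [0.4681, 0.0168, 0.0314], [0.4639, 0.0195, 0.06], [0.4677, 0.02, 0.0665], [0.4718, 0.0203, 0.0718], [0.4769, 0.0204, 0.0746], [0.4825, 0.0204, 0.0762], [0.4894, 0.0201, 0.0752], [0.4972, 0.0197, 0.0725], [0.5251, 0.0153, 0.0328]]
320 [[0.461, 0.0497, 0.0325], [0.4609, 0.0498, 0.0512], [0.4625, 0.0498, 0.064], [0.4664, 0.0498, 0.0701], [0.4713, 0.0498, 0.0735], [0.4769, 0.0498, 0.075], [0.483, 0.0497, 0.0756], [0.49, 0.0497, 0.0744], [0.5182, 0.0492, 0.0321], [0.5262, 0.0491, 0.0311]]
345 [[0.4614, 0.0823, 0.032], [0.4584, 0.0801, 0.0587], [0.4619, 0.0796, 0.066], [0.4662, 0.0792, 0.0711], [0.4709, 0.079, 0.0749], [0.4763, 0.0789, 0.0768], [0.4831, 0.0791, 0.0758], [0.4912, 0.0795, 0.0724], [0.5189, 0.0831, 0.0312], [0.5264, 0.0831, 0.0312]]
free [0.4043 0.1614 0.105 ]
```

Request:
send_rows --translation '[[0.007,0,0.04],[0.007,0,0.08],[0.007,0,0.12],[0.007,0,0.15],[0.007,0,0.17]]' --rot '[[0,0,0],[0,0,0],[0,0,0],[0,0,0],[0,0,0]]'

```text
clock: 1.82
eef_pos: [0.4021, 0.058, 0.0426]
eef_rot: [-3.139, 0.005, 1.563]
ft_force: [0.5, -0.2, 1.5]
opening: 0.497
```

Request:
send_rows --translation '[[0,0.006,0],[0,0.012,0],[0,0.018,0],[0,0.024,0],[0,0.029,0]]' --rot '[[0,0,0],[0,0,0],[0,0,0],[0,0,0],[0,0,0]]'

```text
clock: 2.23
eef_pos: [0.4333, 0.0582, 0.0439]
eef_rot: [3.141, 0.004, 1.563]
ft_force: [0.7, -0.2, 0.1]
opening: 0.499
```

Request:
send_rows --translation '[[0,0.003,0],[0,0.006,0],[0,0.009,0],[0,0.012,0],[0,0.015,0]]' --rot '[[0,0,0],[0,0,0],[0,0,0],[0,0,0],[0,0,0]]'

```text
clock: 2.65
eef_pos: [0.4483, 0.0581, 0.044]
eef_rot: [3.141, 0.004, 1.563]
ft_force: [-0.8, -0.6, 0.4]
opening: 0.498
```

Request:
send_rows --translation '[[0,0.003,0],[0,0.006,0],[0,0.009,0],[0,0.012,0],[0,0.015,0]]' --rot '[[0,0,0],[0,0,0],[0,0,0],[0,0,0],[0,0,0]]'

```text
clock: 3.07
eef_pos: [0.4636, 0.0579, 0.044]
eef_rot: [3.141, 0.004, 1.563]
ft_force: [0.1, 0.7, 0.8]
opening: 0.5
```

Run:
```python
from h import *
p,d=r.camera("wrist");np.save("pics/w2.npy",d)
a,da=r.camera("side");b=cv2.resize(a[130:260,190:400],(800,495),interpolation=cv2.INTER_CUBIC);cv2.imwrite("pics/m2.png",b)
```

```text
(no output)
```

View pics/m2.png

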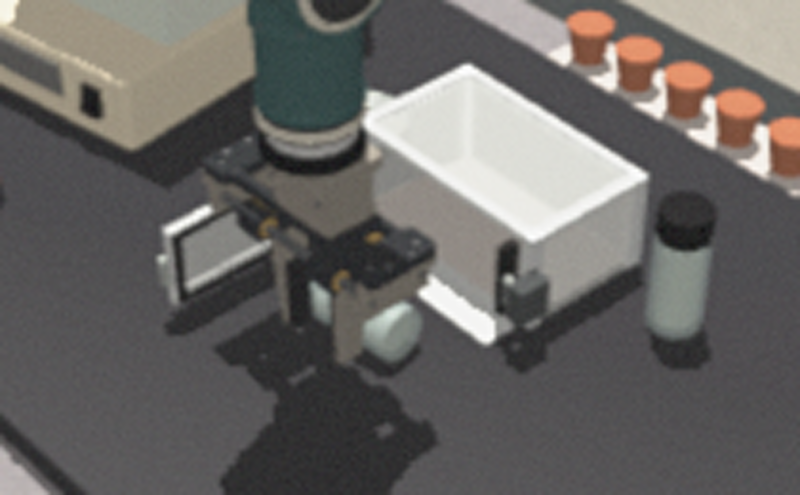

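The vial sits just ahead of the fingers, its end at (395,330) in the crop. I'll keep pushing slowly.

Request:
send_rows --translation '[[0,0.004,0],[0,0.008,0],[0,0.012,0],[0,0.016,0],[0,0.02,0]]' --rot '[[0,0,0],[0,0,0],[0,0,0],[0,0,0],[0,0,0]]'

```text
clock: 3.58
eef_pos: [0.4845, 0.0578, 0.0441]
eef_rot: [3.141, 0.004, 1.563]
ft_force: [0.2, 0.5, 0.1]
opening: 0.499
```

Request:
send_rows --translation '[[0,0.004,0],[0,0.008,0],[0,0.012,0],[0,0.016,0],[0,0.02,0]]' --rot '[[0,0,0],[0,0,0],[0,0,0],[0,0,0],[0,0,0]]'

```text
clock: 4.0
eef_pos: [0.5049, 0.0576, 0.0441]
eef_rot: [3.141, 0.004, 1.563]
ft_force: [0.1, 0.3, 0.1]
opening: 0.499
```

Request:
send_rows --translation '[[0,0.004,0],[0,0.008,0],[0,0.012,0],[0,0.016,0],[0,0.02,0]]' --rot '[[0,0,0],[0,0,0],[0,0,0],[0,0,0],[0,0,0]]'

```text
clock: 4.42
eef_pos: [0.5251, 0.0575, 0.0441]
eef_rot: [3.141, 0.004, 1.563]
ft_force: [-1.2, -0.3, 0.5]
opening: 0.504
```

Request:
send_rows --translation '[[0,0.004,0],[0,0.008,0],[0,0.012,0],[0,0.016,0],[0,0.02,0]]' --rot '[[0,0,0],[0,0,0],[0,0,0],[0,0,0],[0,0,0]]'

```text
clock: 4.83
eef_pos: [0.5448, 0.0573, 0.0439]
eef_rot: [-3.141, 0.004, 1.563]
ft_force: [-2.1, 0.0, 1.7]
opening: 0.499
```

Run:
```python
from h import *
a,da=r.camera("side");np.save("pics/s3.npy",da);b=cv2.resize(a[130:260,190:400],(800,495),interpolation=cv2.INTER_CUBIC);cv2.imwrite("pics/m3.png",b)
```

```text
(no output)
```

View pics/m3.png

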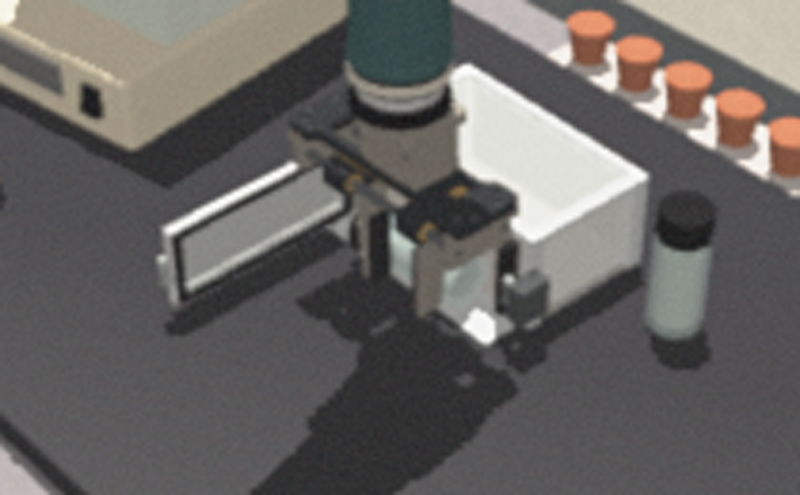

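Request:
send_rows --translation '[[0,0.003,0],[0,0.006,0],[0,0.009,0],[0,0.012,0],[0,0.015,0]]' --rot '[[0,0,0],[0,0,0],[0,0,0],[0,0,0],[0,0,0]]'

```text
clock: 5.3
eef_pos: [0.5614, 0.0572, 0.0441]
eef_rot: [3.14, 0.005, 1.563]
ft_force: [-2.9, 0.5, 2.9]
opening: 0.501
```

Request:
send_rows --translation '[[0,0.003,0],[0,0.006,0],[0,0.009,0],[0,0.012,0],[0,0.015,0]]' --rot '[[0,0,0],[0,0,0],[0,0,0],[0,0,0],[0,0,0]]'

```text
clock: 5.72
eef_pos: [0.5773, 0.057, 0.0442]
eef_rot: [3.139, 0.005, 1.563]
ft_force: [-0.3, 0.5, -0.3]
opening: 0.505
```

Run:
```python
from h import *
a,da=r.camera("side");np.save("pics/s4.npy",da);b=cv2.resize(a[130:260,190:400],(800,495),interpolation=cv2.INTER_CUBIC);cv2.imwrite("pics/m4.png",b)
```

```text
(no output)
```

View pics/m4.png

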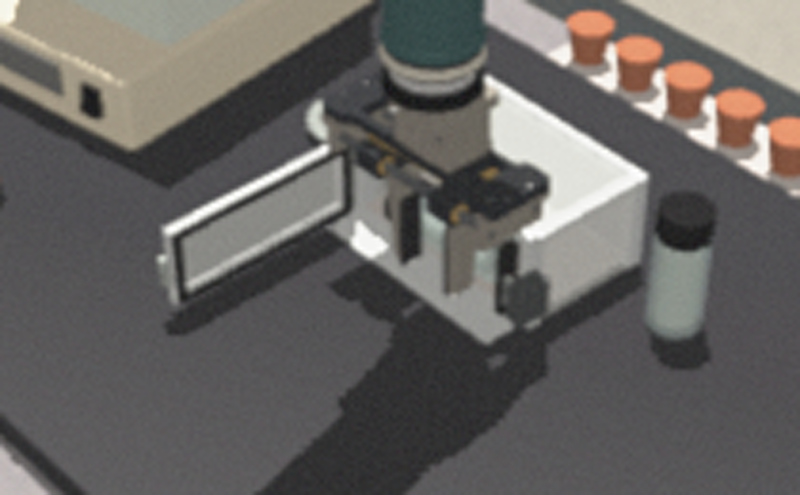

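The push force has dropped to zero, so the vial seems to be past the crest. I'll wait a moment behind it, then back out slowly.

Request:
send_rows --translation '[[0,0.002,0],[0,0.004,0],[0,0.004,0],[0,0.004,0],[0,0.004,0]]' --rot '[[0,0,0],[0,0,0],[0,0,0],[0,0,0],[0,0,0]]'

```text
clock: 6.18
eef_pos: [0.5817, 0.057, 0.0443]
eef_rot: [3.139, 0.005, 1.563]
ft_force: [-0.7, -1.0, 0.1]
opening: 0.501
```

Request:
send_rows --translation '[[0,-0.01,0],[0,-0.025,0],[0,-0.045,0],[0,-0.07,0],[0,-0.1,0]]' --rot '[[0,0,0],[0,0,0],[0,0,0],[0,0,0],[0,0,0]]'

```text
clock: 6.6
eef_pos: [0.4807, 0.0577, 0.0441]
eef_rot: [3.138, 0.005, 1.563]
ft_force: [-0.1, 0.2, 0.9]
opening: 0.499
```

Request:
send_rows --translation '[[0,-0.02,-0.04],[0,-0.02,-0.08],[0,-0.02,-0.12],[0,-0.02,-0.15],[0,-0.02,-0.15]]' --rot '[[0,0,0],[0,0,0],[0,0,0],[0,0,0],[0,0,0]]' --grip 1

```text
clock: 7.02
eef_pos: [0.463, 0.0593, 0.1996]
eef_rot: [3.128, 0.0, 1.563]
ft_force: [0.8, -1.0, 0.7]
opening: 0.159
```

Run:
```python
from h import *
a,da=r.camera("top");np.save("pics/t5.npy",da);b=cv2.resize(a[140:265,205:365],(512,400),interpolation=cv2.INTER_CUBIC)
c,_=r.camera("side");c=cv2.resize(c[130:240,220:380],(582,400),interpolation=cv2.INTER_CUBIC)[:,:288+0] if 0 else cv2.resize(c[150:240,230:380],(512,307),interpolation=cv2.INTER_CUBIC)
b=cv2.resize(b,(374,292));c=cv2.resize(c,(487//1,292))[:,:426]
cv2.imwrite("pics/m5.png",np.hstack([b,c]))
```

```text
(no output)
```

View pics/m5.png

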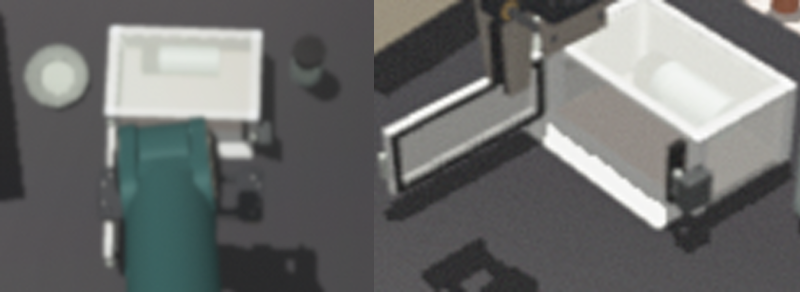

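The vial lies inside against the back wall (top part at (188,60), side part at (690,90)). The fingers are closing, so next I go round to the outer side of the door and align the tool with the case.

Request:
send_rows --translation '[[0.035,-0.01,0],[0.07,-0.02,0],[0.105,-0.03,0],[0.135,-0.04,0],[0.15,-0.042,0]]' --rot '[[0,0,0.017],[0,0,0.017],[0,0,0.017],[0,0,0.017],[0,0,0.017]]'

```text
clock: 7.53
eef_pos: [0.4155, 0.2122, 0.1919]
eef_rot: [3.14, 0.004, 1.551]
ft_force: [0.0, -0.0, 0.2]
opening: 0.006
```

Request:
send_rows --translation '[[0,0,0.03],[0,0,0.07],[0,0,0.11],[0,0,0.137],[0,0,0.137]]' --rot '[[0,0,0],[0,0,0],[0,0,0],[0,0,0],[0,0,0]]'

```text
clock: 7.95
eef_pos: [0.4103, 0.2084, 0.0487]
eef_rot: [-3.132, 0.012, 1.551]
ft_force: [-1.3, -0.0, -0.4]
opening: 0.005
```

```bash
cat > path.py <<'E'
from h import *
s=r.state();p=s["eef_pos"];rpy=s["eef_rot"];print(p.round(4),rpy.round(3),s["opening"].round(3))
O=np.array([.600,.0725]);a=-.025;X=np.array([np.cos(a),np.sin(a)]);Y=np.array([-X[1],X[0]])
y=rpy[2];tx=np.array([np.cos(y),np.sin(y)]);ty=np.array([np.sin(y),-np.cos(y)])
rel=p[:2]-O;print("case",(rel@X).round(4),(rel@Y).round(4))
for th in np.arange(1.5,-.01,-.1):
    c=np.array([-.010,.095])+.16*np.array([-np.sin(th),-np.cos(th)])+.003*np.array([-np.cos(th),np.sin(th)])+[-.010,.018]
    w=O+c[0]*X+c[1]*Y-p[:2];print(round(th,2),(w@tx).round(3),(w@ty).round(3))
E
python3 path.py
```

```text
Traceback (most recent call last):
  File "path.py", line 2, in <module>
    s=r.state();p=s["eef_pos"];rpy=s["eef_rot"];print(p.round(4),rpy.round(3),s["opening"].round(3))
                                                                              ^^^^^^^^^^^^^^^^^^
AttributeError: 'float' object has no attribute 'round'
```

```bash
sed -i 's/,s\["opening"\].round(3)//' path.py; python3 path.py
```

```text
[0.4103 0.2084 0.0487] [-3.132  0.012  1.551]
case -0.193 0.1311
1.5 -0.026 0.013
1.4 -0.042 0.015
1.3 -0.058 0.018
1.2 -0.073 0.022
1.1 -0.088 0.029
1.0 -0.102 0.036
0.9 -0.115 0.045
0.8 -0.128 0.055
0.7 -0.139 0.067
0.6 -0.149 0.079
0.5 -0.158 0.093
0.4 -0.165 0.107
0.3 -0.171 0.122
0.2 -0.175 0.137
0.1 -0.178 0.153
-0.0 -0.179 0.169
```

Request:
send_rows --translation '[[-0.008,0.01,-0.008],[-0.018,0.013,-0.011],[-0.027,0.014,-0.011],[-0.035,0.015,-0.011],[-0.042,0.015,-0.011]]' --rot '[[0,0,0],[0,0,0],[0,0,0],[0,0,0],[0,0,0]]'

```text
clock: 8.37
eef_pos: [0.4258, 0.1652, 0.0615]
eef_rot: [-3.135, 0.011, 1.55]
ft_force: [0.1, 0.1, 1.0]
opening: 0.005
```

Request:
send_rows --translation '[[-0.01,0.002,0],[-0.02,0.004,0],[-0.03,0.007,0],[-0.038,0.01,0],[-0.046,0.014,0]]' --rot '[[0,0,0],[0,0,0],[0,0,0],[0,0,0],[0,0,0]]'

```text
clock: 8.78
eef_pos: [0.439, 0.1179, 0.062]
eef_rot: [-3.134, 0.011, 1.549]
ft_force: [-0.8, -0.5, -0.2]
opening: 0.007
```

```bash
python3 path.py
```

```text
[0.439  0.1179 0.062 ] [-3.134  0.011  1.549]
case -0.1621 0.0413
1.5 0.063 -0.017
1.4 0.047 -0.016
1.3 0.032 -0.013
1.2 0.017 -0.008
1.1 0.002 -0.002
1.0 -0.012 0.006
0.9 -0.025 0.015
0.8 -0.038 0.025
0.7 -0.049 0.037
0.6 -0.059 0.049
0.5 -0.068 0.063
0.4 -0.075 0.077
0.3 -0.081 0.092
0.2 -0.085 0.107
0.1 -0.088 0.123
-0.0 -0.089 0.139
```

Request:
send_rows --translation '[[-0.012,0.006,0],[-0.022,0.013,0],[-0.032,0.021,0],[-0.041,0.029,0],[-0.049,0.037,0]]' --rot '[[0,0,0],[0,0,0],[0,0,0],[0,0,0],[0,0,0]]'

```text
clock: 9.2
eef_pos: [0.4755, 0.0671, 0.0621]
eef_rot: [-3.134, 0.011, 1.549]
ft_force: [0.4, 0.5, -0.3]
opening: 0.005
```

Request:
send_rows --translation '[[-0.007,0.008,0],[-0.012,0.016,0],[-0.017,0.024,0],[-0.021,0.032,0],[-0.025,0.04,0]]' --rot '[[0,0,0],[0,0,0],[0,0,0],[0,0,0],[0,0,0]]'

```text
clock: 9.62
eef_pos: [0.5156, 0.0409, 0.062]
eef_rot: [-3.134, 0.011, 1.549]
ft_force: [-0.7, -0.2, 0.0]
opening: 0.004
```

```bash
python3 path.py
python3 - <<'E'
from h import *
c,_=r.camera("side");cv2.imwrite("pics/m6.png",cv2.resize(c[130:260,190:400],(800,495),interpolation=cv2.INTER_CUBIC))
E
```

```text
[0.5156 0.0409 0.062 ] [-3.134  0.011  1.549]
case -0.0835 -0.0337
1.5 0.139 -0.096
1.4 0.123 -0.094
1.3 0.107 -0.091
1.2 0.092 -0.086
1.1 0.077 -0.08
1.0 0.063 -0.072
0.9 0.05 -0.063
0.8 0.038 -0.053
0.7 0.026 -0.042
0.6 0.016 -0.029
0.5 0.008 -0.016
0.4 0.0 -0.002
0.3 -0.005 0.013
0.2 -0.01 0.029
0.1 -0.012 0.045
-0.0 -0.014 0.06
```

View pics/m6.png

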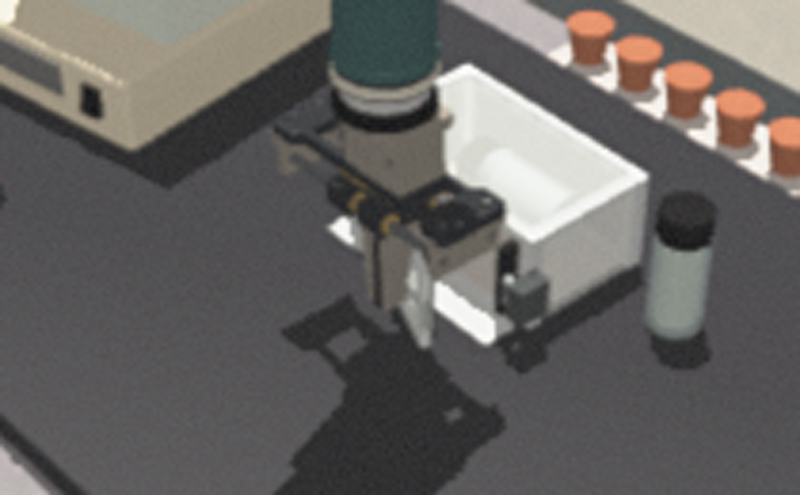

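The door is swinging with the fingers; its free edge is at (425,320) in the crop and the vial is still inside. I'll go on slowly to the gasket.

Request:
send_rows --translation '[[-0.003,0.008,0],[-0.006,0.016,0],[-0.009,0.024,0],[-0.011,0.032,0],[-0.012,0.04,0]]' --rot '[[0,0,0],[0,0,0],[0,0,0],[0,0,0],[0,0,0]]'

```text
clock: 10.08
eef_pos: [0.558, 0.0267, 0.0622]
eef_rot: [-3.136, 0.012, 1.548]
ft_force: [-1.8, -0.4, 0.7]
opening: 0.002
```

Request:
send_rows --translation '[[0,0.003,0],[0,0.006,0],[0,0.009,0],[0,0.012,0],[0,0.015,0]]' --rot '[[0,0,0],[0,0,0],[0,0,0],[0,0,0],[0,0,0]]'

```text
clock: 10.5
eef_pos: [0.5672, 0.0262, 0.0614]
eef_rot: [-3.124, 0.012, 1.548]
ft_force: [-10.2, -1.3, 6.8]
opening: 0.001
```

```bash
python3 path.py|head -2
```

```text
[0.5672 0.0262 0.0614] [-3.124  0.012  1.548]
case -0.0317 -0.0471
```

Request:
send_rows --translation '[[0,0.008,0],[0,0.01,0],[0,0.012,0],[0,0.014,0],[0,0.015,0]]' --rot '[[0,0,0],[0,0,0],[0,0,0],[0,0,0],[0,0,0]]'

```text
clock: 10.92
eef_pos: [0.5745, 0.0257, 0.0606]
eef_rot: [-3.107, 0.012, 1.548]
ft_force: [-24.8, -0.3, 20.2]
opening: 0.004
```

Request:
send_rows --translation '[[0,-0.006,-0.002],[0,-0.015,-0.002],[0,-0.025,-0.002],[0,-0.04,-0.002],[0,-0.06,-0.002]]' --rot '[[0,0,0],[0,0,0],[0,0,0],[0,0,0],[0,0,0]]'

```text
clock: 11.33
eef_pos: [0.515, 0.0273, 0.0647]
eef_rot: [-3.11, 0.012, 1.548]
ft_force: [-0.4, -1.0, 1.0]
opening: 0.002
```

```bash
python3 path.py|head -2
python3 - <<'E'
from h import *
c,_=r.camera("side");c=cv2.resize(c[170:240,250:350],(700,490),interpolation=cv2.INTER_CUBIC);cv2.imwrite("pics/m7.png",c)
E
```

```text
[0.515  0.0273 0.0647] [-3.11   0.012  1.548]
case -0.0838 -0.0473
```

View pics/m7.png

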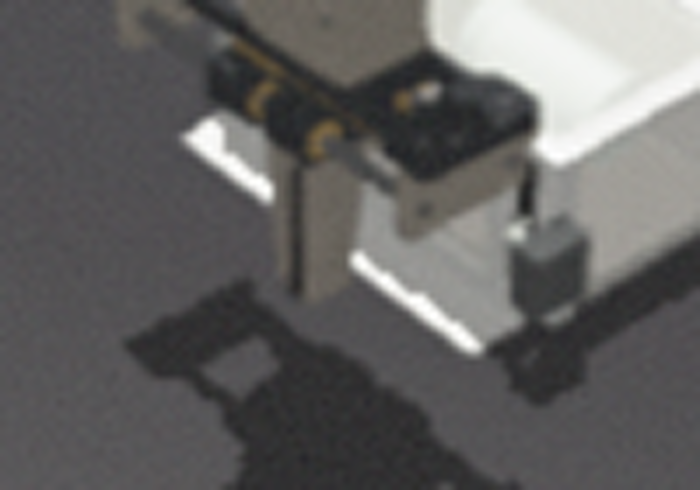

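Request:
send_rows --translation '[[0,0.02,0],[0,0.035,0],[0,0.045,0],[0,0.05,0],[0,0.052,0]]' --rot '[[-0.031,0,0],[-0.031,0,0],[-0.031,0,0],[-0.031,0,0],[-0.031,0,0]]'

```text
clock: 11.8
eef_pos: [0.5631, 0.0261, 0.0621]
eef_rot: [-3.136, 0.012, 1.548]
ft_force: [-0.2, -0.5, -0.2]
opening: 0.005
```

Request:
send_rows --translation '[[0,0.001,0],[0,0.002,0],[0,0.003,0],[0,0.003,0],[0,0.003,0]]' --rot '[[0,0,0],[0,0,0],[0,0,0],[0,0,0],[0,0,0]]'

```text
clock: 12.22
eef_pos: [0.5659, 0.026, 0.0621]
eef_rot: [-3.136, 0.012, 1.548]
ft_force: [-0.4, -0.4, 0.4]
opening: 0.004
```

At this position the door pushed back with about 10 N before; now there is no force, which suggests it is latched. A little further to find contact.

Request:
send_rows --translation '[[0,0.002,0],[0,0.004,0],[0,0.006,0],[0,0.008,0],[0,0.01,0]]' --rot '[[0,0,0],[0,0,0],[0,0,0],[0,0,0],[0,0,0]]'

```text
clock: 12.63
eef_pos: [0.5751, 0.0257, 0.0619]
eef_rot: [-3.133, 0.012, 1.548]
ft_force: [-4.2, -0.1, 2.7]
opening: 0.007
```

Request:
send_rows --translation '[[0,-0.01,0],[0,-0.025,0],[0,-0.04,0],[0,-0.06,0],[0,-0.08,0]]' --rot '[[0,0,0],[0,0,0],[0,0,0],[0,0,0],[0,0,0]]'

```text
clock: 13.05
eef_pos: [0.4939, 0.0276, 0.0625]
eef_rot: [-3.134, 0.012, 1.548]
ft_force: [-0.5, 0.5, -0.5]
opening: 0.006
```

Request:
send_rows --translation '[[0,-0.02,-0.03],[0,-0.05,-0.07],[0.04,-0.08,-0.1],[0.08,-0.08,-0.14],[0.12,-0.08,-0.17]]' --rot '[[0,0,0],[0,0,0],[0,0,0],[0,0,0],[0,0,0]]'

```text
clock: 13.47
eef_pos: [0.4178, 0.1179, 0.206]
eef_rot: [-3.134, 0.011, 1.546]
ft_force: [2.6, 0.5, 0.2]
opening: 0.002
```

Request:
send_rows --translation '[[0.04,-0.02,-0.03],[0.08,-0.04,-0.03],[0.12,-0.06,-0.03],[0.16,-0.08,-0.03],[0.18,-0.08,-0.03]]' --rot '[[0,0,0],[0,0,0],[0,0,0],[0,0,0],[0,0,0]]'

```text
clock: 13.88
eef_pos: [0.34, 0.3014, 0.2351]
eef_rot: [-3.134, 0.01, 1.547]
ft_force: [0.8, -0.4, -0.8]
opening: 0.008
```

Run:
```python
from h import *
a,_=r.camera("top");c,_=r.camera("side")
a=cv2.resize(a[140:225,240:345],(400,324),interpolation=cv2.INTER_CUBIC);c=cv2.resize(c[140:230,265:376],(400,324),interpolation=cv2.INTER_CUBIC)
cv2.imwrite("pics/m8.png",np.hstack([a,c]))
```

```text
(no output)
```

View pics/m8.png

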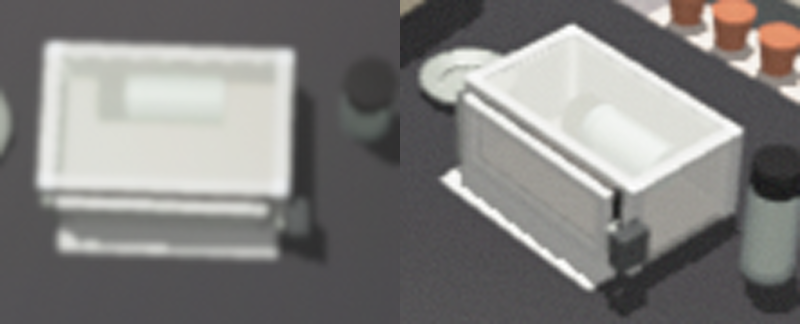

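The door's top edge runs about 0.017 rad off the roof edge, from (55,203) to (268,212) against (45,186) to (285,192). That is within the latched range, and the vial lies at the back wall. Handing in.

```bash
python3 -c "
from rig import r
print(r.state()['clock']);print(r.close_job())"
```

```text
13.9833
the job is handed in; nothing more can be done
None
```

The vial is back in the case, the door is shut, and I handed the job in at 14.0 s. No verdict was reported.

- **Vial:** I rolled it over the sill with the half-open fingers at about 40 mm/s or less, with about 3 N of push on the sill. It rolled on by itself and lies against the back wall.
- **Door:** I swung it round from outside with the closed fingers and pressed it home, with readings of about 25 N sideways and 20 N upward on the tool. I did not find the cause of the upward force; it may have been friction, as the tool tilted slightly under load.
- **Catch:** After I backed off, a second push met no force where the door had resisted with about 10 N before, and met contact only about 9 mm further on. In the last top picture the door measures about 0.017 rad from shut, within the 0.01–0.02 rad at which the catch holds it. Pixel error makes that angle rough, but both checks agree.
- **Other things:** The pan and the spare vial looked unmoved in the last pictures. I did not re-measure the weight or the crucibles, but the arm never went near them at low height. The arm was clear of everything at the end.

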